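# Close up the carving-tool case

## Robot

A 6-joint arm with a two-finger parallel gripper is mounted at the origin on the work surface. World frame = base frame: x ahead of the robot, y to its left, z up, the work surface at z = 0. Lengths are in m, angles in degrees, forces in N, time in s.
With the tool pointing down it reaches from about 0.3 to 0.75 m from the base axis. Payload 8.5 kg.
Tool frame: the origin (TCP) lies on the centre line of the jaws, within the pads' length; the fingertips stand 14 mm ahead of it and the grasp point (between the pads) lies 5 mm behind it; z points along the fingers, x is the direction in which the jaws open and shut, and the axes are right-handed (so a half turn about z gives the same grasp; the last joint's range is limited). The gripper opens to 85 mm and grips with 20 to 120 N. Pads are 22 mm wide; open, the fingers measure 114 mm over their backs; the gripper's body (76 mm by 85 mm) begins 54 mm behind the grasp point. The pads swing forward as they close: fully open they stand 13 mm farther back than shut.
Start: joints at [63.638, 21.807, 74.336, -0, 83.858, -12.336], TCP at [0.133, 0.534, 0.245] pointing down, gripper open.
Joint ranges: [-178.18, 178.18], [-50.72, 133.34], [12.68, 142.11], [-81.47, 261.47], [9.98, 163.14], [-165.26, 165.26]. Speed limits (degrees/s): [136.94, 136.94, 180, 180, 180, 180].

## Interface

Orientations are given as a 3x3 rotation matrix whose columns are the frame's x, y, z axes.
In Python, from rig import * gives the robot as it stands.
- The arm moves only by the shell command python3 -m crank 'ROWS' [FORCE]. ROWS is JSON, one flat list of numbers, 7 for each row, row after row: the turn, a rotation vector about the world's x, y, z in rad, then the shift along the world's x, y, z in m, then the opening in per cent of the stroke, from 0 (shut) to 100 (fully open). A call has 1 to 20 rows; each row shifts and turns the commanded pose from where the row before left it; what a row does not reach is not made up. A row lasts 1/10 s, in which the tool goes at most 50 mm and 8.59 degrees, less where a joint would pass 70% of its speed; a pose out of reach is approached as far as the arm can. A call is refused whole if a number of a shift passes 0.05 or a number of a turn 0.15, either way. A call with a gripper value outside its range is refused whole. The fingers move at their own pace and stop on an object; FORCE is the grip in N (left out, the last holds). Time passes only in rows, so rows that do not move let the fingers close. It gives the time, the measured TCP pose, the force and the opening at its end, in the units of the state.
- observe(): the state, without advancing time (a new reading comes with each control period).
- get_image(name): name is "side" or "top" or "wrist"; returns a dict with "frame" (420x560x3 uint8, red, green, blue), "fov_y" (degrees; the focal length in pixels is half the picture's height over the tangent of half this angle, whatever the lens; pixels are square), "cx", "cy" (the principal point, pixels), "k1" (the pictures are not rectified: a ray, as slopes to the right and down, at radius r is drawn at 1 + k1 r^2 times it, then the intrinsics apply), "world_to_cam" (4x4, takes a point from world to camera coordinates). Camera axes: x right, y up, looking along -z (the intrinsics and any distortion apply to the point x, -y, -z); pixel columns grow to the right and rows downward; lengths in m; the calibration is good to about 2 mm. A picture is of the moment at which its call begins. There is no depth.
- close_job(): hands the job in, once; it reports no verdict.
The state is a dict: "time_s": time; "q": joint angles; "qvel": joint speeds; "joint_efforts": joint torques, N m; "position": TCP position; "tool_rot": TCP orientation; "ft_force": force on the tool from outside, world axes, zero at the start; "wrist_torque": the same for the moment, N m; "grip_width": finger opening in m.
Only numpy, scipy, OpenCV 4.12 (cv2) and the standard library are available. Lean on these libraries where they do the work, as an engineer would, in place of code of your own. Each camera call takes 0.05 s, during which the arm holds its last target. There are 200 camera calls.

## Task

Close up the open plywood tool case: first push the upright tool flap inside it over until it lies fully flat, and only then swing the hinged lid over it until it is fully shut. Just push with the fingers, do not grip the flap or the lid, and leave the jar, the tape measure and the hammer where they are.

Things in the scene. Friction and masses are not known exactly. Their poses are not given: they have to be found in the camera images.
- case: Open-topped plywood case fixed to the bench, 260 (its x) x 240 (its y) x 80 mm high, walls 10 mm. Origin: centre of its underside, z up. The lid is hinged along its +y rim and opens to the +y side; the flap is hinged inside, near its -y wall. A divider at y = +35 mm, 55 mm high, and a few gouges lie low in it.
- flap (a joint): Angle of the tool flap, rad: 0 = folded flat into the case, 1.57 = upright, 1.68 = its stop. Starts at 1.35 to 1.65. It is pushed over from the case's -y side, towards +y. The hinge is stiff: the flap stays at any angle it is left at and must be pushed all the way (about 2 to 5 N near its free edge).
- flap_edge (a point): Middle of the flap's free edge, on the outer face (the plain wooden one, looking to the case's -y side when upright, up when flat): 115 mm from the hinge line. About 177 mm above the bench when upright, 69 mm when flat. Axes as flap_hinge.
- lid (a joint): Angle of the lid, rad: 0 = fully shut, 1.57 = upright, 2.05 = its stop. Starts at 1.6 to 2.0. It is pushed over from its outer (+y) side, towards -y. The hinge is stiff: the lid stays at any angle it is left at and must be pushed all the way (about 1 to 8 N near its free edge). With the flap upright the lid cannot shut.
- lid_edge (a point): Middle of the lid's free edge, on the outer face (looking to the case's +y side when upright, up when shut): 240 mm from the hinge line. About 320 mm above the bench when upright, 89 mm when shut. Axes as lid_hinge.
- jar: Bystander: lidded glass jar, 62 mm across, 85 mm high, standing loose on the bench. Origin: centre of its underside.
- tape: Bystander: black and grey pocket tape measure, body 65 (x) x 34 (y) x 62 mm high with a short tongue of blade out to -x (to 62 mm), standing loose on the bench. Origin: centre of its underside.
- hammer: Bystander: hammer about 240 mm long lying loose on the bench along its x, beside the lid's hinge side. Origin: under its middle.
- flap_hinge (a point): Middle of the flap's hinge line, which runs along the case's x at case y = -85 mm, z = 62 mm; flat, the flap reaches from there 115 mm towards +y. Its y axis runs from hinge to free edge, z is the normal of the outer face. The outer board, 220 mm along the hinge, fills z = 0 to 7 mm; a grey backing with slim gouges strapped on (190 x 85 mm) lies behind it, to z = -12 mm.
- lid_hinge (a point): Middle of the lid's hinge line, which runs along the case's x at case y = +120 mm, z = 80 mm (the rim); shut, the lid reaches from there to y = -120 mm. Its -y axis runs to the free edge, z is the normal of the outer face. The outer board, 260 x 240 mm, fills z = 0 to 9 mm; an inner board, 216 x 200 mm, set in about 20 mm from all edges, fills -5 to 0 mm.

How it is judged:
By the outcome, as a careful person would: the job done as asked, in the order asked, and still so for the second after the job is handed in, with the robot touching nothing.
It also fails if it takes over 67 s, if anything falls off the work surface, if the arm or the gripper's body presses on something with over 40 N, if the wrist force passes 120 N, or if a joint passes its speed limit or range.

## Working session

There is one attempt and no reset: what is moved stays moved. The work goes in short steps, Python scripts to look and compute and a shell command to move; the robot and the scene stay as the last step left them, time stands still between calls to the robot, and variables do not carry over. Pictures are saved under pics/ and viewed, about 8 in all and at most 12, crops included, and the job is handed in when it is done.

```bash
mkdir -p pics; ls
python3 - <<'E'
from rig import *
import cv2
for n in("side","top"):
    d=get_image(n); cv2.imwrite(f"pics/{n}0.png",cv2.cvtColor(d["frame"],cv2.COLOR_RGB2BGR)); print(n,d["fov_y"],d["k1"],d["world_to_cam"])
s=observe();print(s["time_s"],s["tool_rot"],s["ft_force"])
E
```

```text
pics
side 52.33394558559469 -0.05293943941833348 [[ 0.21290296 -0.97694274 -0.01597562 -0.08468199]
 [ 0.77874196  0.15978911  0.60665344 -0.5069816 ]
 [-0.59011294 -0.1415992   0.79480588 -0.58116844]
 [ 0.          0.          0.          1.        ]]
top 44.25125948987337 -0.17476479571465306 [[-0.08582011 -0.99631001  0.00113072  0.09416811]
 [ 0.97487187 -0.08373919  0.20642816 -0.62026262]
 [-0.20557176  0.018818    0.97846111 -1.02974215]
 [ 0.          0.          0.          1.        ]]
0.1 [[ 2.42367797e-01  9.70184293e-01 -5.36416347e-04]
 [ 9.70183567e-01 -2.42368284e-01 -1.20910394e-03]
 [-1.30306396e-03 -2.27374466e-04 -9.99999125e-01]] [ 0.10442743  0.48397697 -0.02558652]
```

View pics/side0.png

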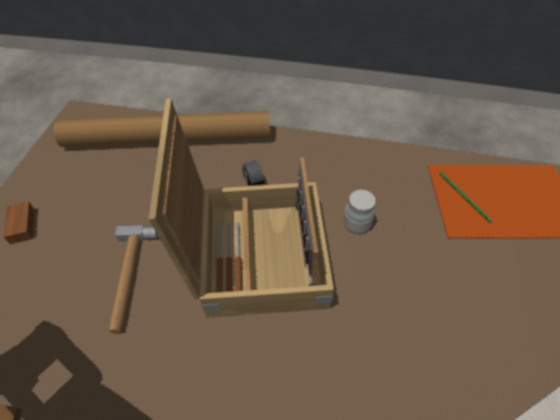

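View pics/top0.png

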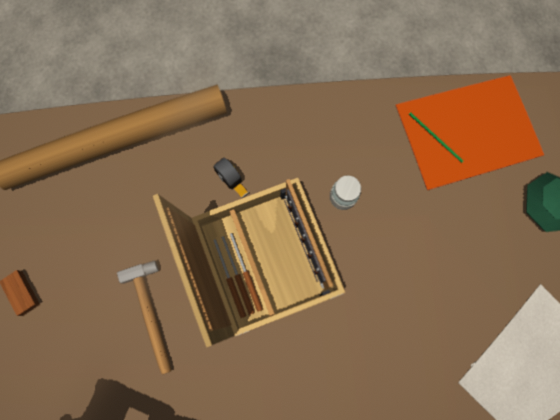

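The side view shows the case around pixel (265,245), the lid open to the left, the flap at about x=310 and the jar at (360,212). The top view agrees: case at (270,255), lid top edge from (157,197) to (209,342), jar at (346,192). I'll enlarge both.

Run:
```python
import cv2
a=cv2.imread("pics/side0.png")[95:325,100:400]; cv2.imwrite("pics/side0c.png",cv2.resize(a,None,fx=2.6,fy=2.6,interpolation=cv2.INTER_CUBIC))
a=cv2.imread("pics/top0.png")[150:370,110:370]; cv2.imwrite("pics/top0c.png",cv2.resize(a,None,fx=2.7,fy=2.7,interpolation=cv2.INTER_CUBIC))
```

```text
(no output)
```

View pics/side0c.png

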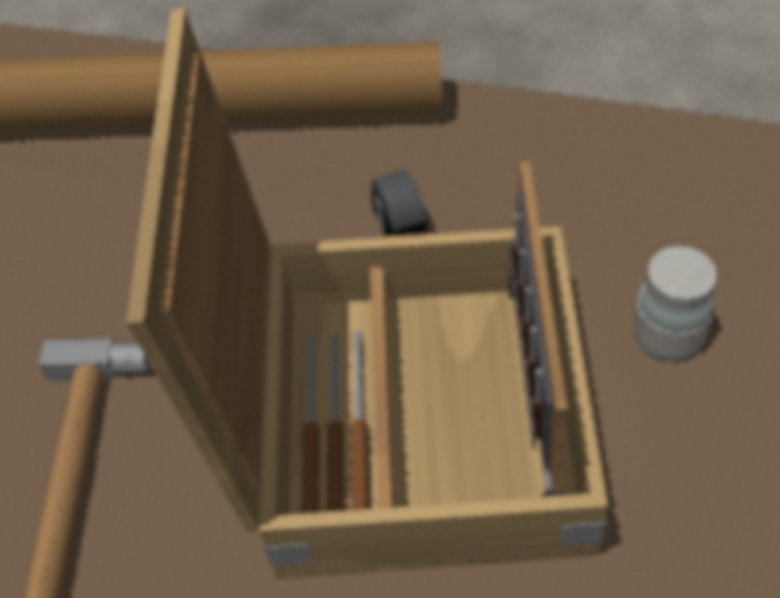

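View pics/top0c.png

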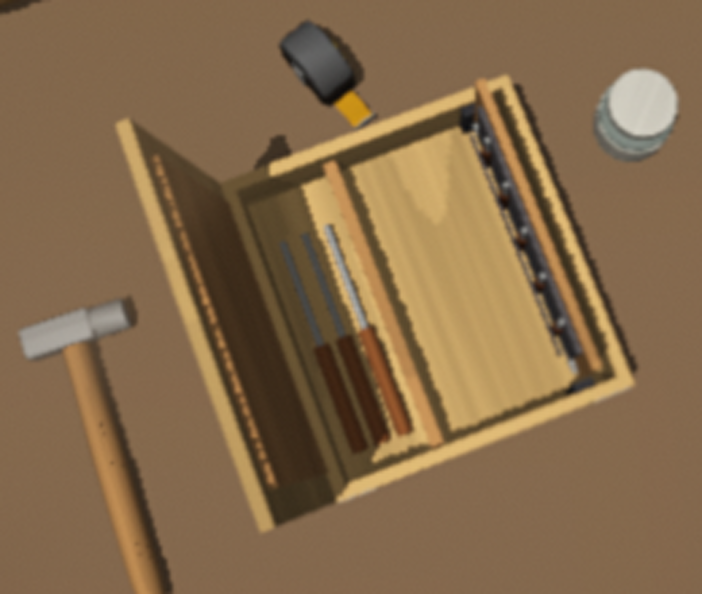

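```bash
cat > h.py <<'E'
import numpy as np
from rig import *
def proj(d,P):
    P=np.atleast_2d(P); W=np.array(d["world_to_cam"]); c=P@W[:3,:3].T+W[:3,3]
    s=np.c_[c[:,0],-c[:,1]]/-c[:,2:3]; s=s*(1+d["k1"]*(s**2).sum(1,keepdims=True))
    f=210/np.tan(np.radians(d["fov_y"]/2)); return s*f+[d["cx"],d["cy"]]
def case2w(p,P):
    c,s=np.cos(p[2]),np.sin(p[2]); P=np.atleast_2d(P)
    return P@np.array([[c,-s,0],[s,c,0],[0,0,1]]).T+[p[0],p[1],0]
def flap(a,x,r,n): # case coords; r from hinge, n along outer normal
    return [x,-.085+r*np.cos(a)-n*np.sin(a),.062+r*np.sin(a)+n*np.cos(a)]
def lid(a,x,r,n):
    return [x,.12-r*np.cos(a)+n*np.sin(a),.08+r*np.sin(a)+n*np.cos(a)]
E
python3 - <<'E'
from h import *
from scipy.optimize import least_squares
D={n:get_image(n) for n in("side","top")}
def pts(p):
    f,l=p[3],p[4]
    return np.array([[.13,-.12,.08],[-.13,-.12,.08],lid(l,.13,.24,.009),lid(l,.13,.24,0),lid(l,-.13,.24,.009),lid(l,-.13,.24,0),flap(f,.11,.115,.007),flap(f,-.11,.115,.007)])
S=np.array([[562,229],[605,500],[173,12],[186,10],[130,322],[147,325],[532,165],[567,405]])/2.6+[100,95]
T=np.array([[513,77],[634,380],[118,123],[131,120],[262,531],[275,527],[488,82],[602,368]])/2.7+[110,150]
def res(p):
    P=case2w(p,pts(p)); return np.r_[(proj(D["side"],P)-S).ravel(),(proj(D["top"],P)-T).ravel()]
r=least_squares(res,[.5,0.1,.3,1.5,1.8],loss='soft_l1')
print(r.x.round(4),res(r.x).reshape(2,-1,2).round(1).tolist())
p=r.x
print("flap_edge",case2w(p,flap(p[3],0,.115,.007)),"lid_edge",case2w(p,lid(p[4],0,.24,.009)))
# jar tops (z=.085) centre
for n,uv in(("side",np.array([683,272])/2.6+[100,95]),("top",np.array([642,103])/2.7+[110,150])):
    q=least_squares(lambda v:(proj(D[n],[v[0],v[1],.085])-uv)[0],[.5,-.1]).x
    c,s=np.cos(p[2]),np.sin(p[2]);dx=q-p[:2];print("jar",q,"in case",[c*dx[0]+s*dx[1],-s*dx[0]+c*dx[1]])
print(case2w(p,[[0,-1,0]])-case2w(p,[[0,0,0]]))
E
```

```text
[0.5329 0.0536 0.282  1.5408 1.6578] [[[-0.5, -0.4], [0.9, 3.1], [-0.1, -0.8], [0.1, -0.7], [-1.2, 1.0], [-1.2, -0.9], [-0.8, -0.7], [0.1, 2.1]], [[-1.3, -1.1], [1.0, 1.8], [0.2, -0.2], [0.4, -1.1], [0.4, 0.5], [0.9, 0.0], [-0.5, -1.6], [0.7, -0.3]]]
flap_edge [[ 0.55758226 -0.03141949  0.17715805]] lid_edge [[0.49125549 0.1975439  0.31830975]]
jar [ 0.65956373 -0.12880711] in case [np.float64(0.07085681138951974), np.float64(-0.21047036365820118)]
jar [ 0.65794347 -0.12597404] in case [np.float64(0.07008881913981563), np.float64(-0.2072983497585545)]
[[ 0.27824347 -0.96051058  0.        ]]
```

```bash
python3 -m crank '[0,0,0,0,0,0.045,0, 0,0,0,0,0,0.045,0, 0,0,0,0,0,0.045,0, 0,0,0,0,0,0.045,0, 0,0,-0.13,0.0275,-0.0385,0,0, 0,0,-0.13,0.0275,-0.0385,0,0, 0,0,-0.13,0.0275,-0.0385,0,0, 0,0,-0.13,0.0275,-0.0385,0,0, 0,0,-0.13,0.0275,-0.0385,0,0, 0,0,-0.13,0.0275,-0.0385,0,0, 0,0,-0.13,0.0275,-0.0385,0,0, 0,0,-0.13,0.0275,-0.0385,0,0, 0,0,0,0.0275,-0.0385,0,0, 0,0,0,0.0275,-0.0385,0,0, 0,0,0,0.0275,-0.0385,0,0, 0,0,0,0.0275,-0.0385,0,0, 0,0,0,0.0275,-0.0385,0,0, 0,0,0,0.0275,-0.0385,0,0, 0,0,0,0.0275,-0.0385,0,0, 0,0,0,0.0275,-0.0385,0,0]' 60
python3 -c "
from rig import *
s=observe();print(s['time_s'],s['q'],s['position'],s['tool_rot'],s['ft_force'],s['grip_width'])"
```

```text
time_s: 2.2
position: [0.574, -0.0842, 0.4251]
tool_rot: [[0.959, 0.282, -0.0], [0.282, -0.959, 0.0], [-0.0, -0.0, -1.0]]
ft_force: [0.4, 0.1, -0.9]
grip_width: 0.0001
2.2 [-2.00326550e+01  2.24439373e+01  4.45762781e+01  8.69348196e-03
  1.12996866e+02 -3.64033380e+01] [ 0.57404154 -0.08420157  0.42514493] [[ 9.59441595e-01  2.81907380e-01 -2.32244216e-04]
 [ 2.81907432e-01 -9.59441580e-01  2.33345908e-04]
 [-1.57042824e-04 -2.89353140e-04 -9.99999946e-01]] [ 0.42146589  0.06229002 -0.86585825] 8.979841983580455e-05
```

```bash
python3 -m crank '[0,0,0,0,0,-0.046,0, 0,0,0,0,0,-0.046,0, 0,0,0,0,0,-0.046,0, 0,0,0,0,0,-0.046,0, 0,0,0,0,0,-0.046,0, 0,0,0,0,0,-0.046,0, 0,0,0,0,0,0,0]'
python3 - <<'E'
from h import *
import cv2
s=observe();print(s['position'],s['ft_force'])
d=get_image("side");cv2.imwrite("pics/s1.png",cv2.cvtColor(d["frame"],cv2.COLOR_RGB2BGR))
p=[.5329,.0536,.282]
prev=np.array(s['position'])
for i,(a,r) in enumerate([(1.57,.075)]+list(zip(np.linspace(1.45,0,15),np.linspace(.076,.088,15)))):
    c=np.array(flap(a,0,r,.007))+[0,-.011,.014]; w=case2w(p,c)[0]; print(round(a,2),w.round(3),(w-prev).round(4)); prev=w
E
```

```text
time_s: 2.9
position: [0.5706, -0.0815, 0.144]
tool_rot: [[0.959, 0.282, -0.011], [0.282, -0.959, 0.004], [-0.01, -0.007, -1.0]]
ft_force: [-0.1, 0.1, 0.6]
grip_width: -0.0
[ 0.57059689 -0.08153141  0.14396851] [-0.10760021  0.11091919  0.62770615]
1.57 [ 0.562 -0.045  0.151] [-0.0091  0.0363  0.007 ]
1.45 [ 0.559 -0.036  0.152] [-0.0025  0.0088  0.0013]
1.35 [ 0.557 -0.029  0.152] [-0.0022  0.0077  0.0002]
1.24 [ 0.554 -0.021  0.152] [-0.0023  0.0078 -0.0007]
1.14 [ 0.552 -0.013  0.15 ] [-0.0023  0.0078 -0.0015]
1.04 [ 0.55  -0.005  0.148] [-0.0022  0.0077 -0.0024]
0.93 [0.548 0.002 0.145] [-0.0022  0.0075 -0.0033]
0.83 [0.546 0.009 0.141] [-0.0021  0.0072 -0.0041]
0.72 [0.544 0.016 0.136] [-0.002   0.0068 -0.0049]
0.62 [0.542 0.022 0.13 ] [-0.0018  0.0063 -0.0057]
0.52 [0.54  0.028 0.124] [-0.0017  0.0057 -0.0064]
0.41 [0.539 0.033 0.116] [-0.0015  0.0051 -0.0071]
0.31 [0.538 0.037 0.109] [-0.0013  0.0044 -0.0077]
0.21 [0.537 0.041 0.101] [-0.0011  0.0037 -0.0082]
0.1 [0.536 0.044 0.092] [-0.0008  0.0028 -0.0086]
0.0 [0.535 0.046 0.083] [-0.0006  0.002  -0.009 ]
```

View pics/s1.png

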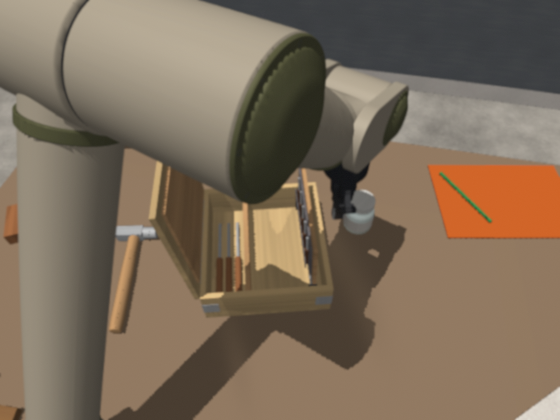

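Side view: the closed fingers are at about (343,205), between flap (305) and jar (360). The forearm's end cap, at about (280,120), sits over the lid, so I need its height before pushing.

Run:
```python
from h import *
import cv2
s=observe();print(s['q'],s['position'])
d=get_image("top");cv2.imwrite("pics/t1.png",cv2.cvtColor(d["frame"],cv2.COLOR_RGB2BGR))
for n in("side","top"):
    W=np.array(get_image(n)["world_to_cam"]);print(n,-W[:3,:3].T@W[:3,3])
```

```text
[-1.98896491e+01  2.95975183e+01  7.82801428e+01  1.02901335e-03
  7.24150332e+01 -3.62717365e+01] [ 0.57247145 -0.08215685  0.14790329]
side [ 0.06988188 -0.0840123   0.76812538]
top [0.40107219 0.06125802 1.13549583]
```

View pics/t1.png

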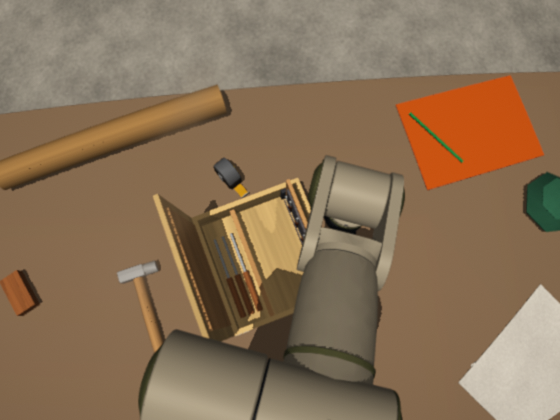

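Top view: the elbow housing (180–390, 340–420) is at about z = 0.7 by the arm geometry and the wrist at about 0.5. Both are well above the lid top (0.32), so I'll push the flap.

```bash
python3 -m crank '[0,0,0,-0.0036,0.0125,0.001,0, 0,0,0,-0.0036,0.0125,0.001,0, 0,0,0,-0.0036,0.0125,0.001,0, 0,0,0,-0.0025,0.0088,0.001,0, 0,0,0,-0.0022,0.0077,0,0, 0,0,0,-0.0023,0.0078,-0.001,0, 0,0,0,-0.0023,0.0078,-0.0015,0]'; python3 -m crank '[0,0,0,-0.0022,0.0077,-0.0024,0, 0,0,0,-0.0022,0.0075,-0.0033,0, 0,0,0,-0.0021,0.0072,-0.0041,0, 0,0,0,-0.002,0.0068,-0.0049,0, 0,0,0,-0.0018,0.0063,-0.0057,0, 0,0,0,-0.0017,0.0057,-0.0064,0]'
```

```text
time_s: 3.8
position: [0.5532, -0.0125, 0.1508]
tool_rot: [[0.959, 0.282, 0.0], [0.282, -0.959, -0.0], [0.0, 0.0, -1.0]]
ft_force: [1.0, -3.2, -1.1]
grip_width: -0.0002
time_s: 4.4
position: [0.5411, 0.029, 0.1236]
tool_rot: [[0.959, 0.282, 0.0], [0.282, -0.959, 0.0], [0.0, -0.0, -1.0]]
ft_force: [0.5, -2.5, 1.6]
grip_width: -0.0004
```

```bash
python3 -m crank '[0,0,0,-0.0015,0.0051,-0.0071,0, 0,0,0,-0.0013,0.0044,-0.0077,0, 0,0,0,-0.0011,0.0037,-0.0082,0, 0,0,0,-0.0008,0.0028,-0.0086,0, 0,0,0,-0.0005,0.002,-0.0065,0, 0,0,0,0,0,0,0]';python3 -m crank '[0,0,0,0,0,-0.0015,0, 0,0,0,0,0,0,0]';python3 -m crank '[0,0,0,0,0,-0.0015,0, 0,0,0,0,0,0,0]'
```

```text
time_s: 5.0
position: [0.5353, 0.0469, 0.0848]
tool_rot: [[0.959, 0.282, -0.002], [0.282, -0.959, 0.001], [-0.002, -0.001, -1.0]]
ft_force: [1.4, -0.1, 0.3]
grip_width: 0.0002
time_s: 5.2
position: [0.5359, 0.0464, 0.0843]
tool_rot: [[0.959, 0.282, -0.0], [0.282, -0.959, 0.0], [-0.0, -0.0, -1.0]]
ft_force: [-0.1, -0.4, 0.8]
grip_width: 0.0003
time_s: 5.4
position: [0.536, 0.0464, 0.0831]
tool_rot: [[0.959, 0.282, 0.0], [0.282, -0.959, 0.0], [0.0, -0.0, -1.0]]
ft_force: [0.9, 0.7, 0.8]
grip_width: 0.0003
```

```bash
for i in 1 2 3; do python3 -m crank '[0,0,0,0,0,-0.001,0, 0,0,0,0,0,0,0]' | grep -E "pos|force"; done
```

```text
position: [0.5361, 0.0464, 0.083]
ft_force: [-3.5, 1.5, 11.7]
position: [0.5361, 0.0465, 0.0829]
ft_force: [-7.1, 1.8, 19.7]
position: [0.5362, 0.0464, 0.0828]
ft_force: [-9.0, 1.5, 28.9]
```

Flap is hard on its stop (29 N at tip z = 0.069). Retracting, then going over the lid to its +y side.

```bash
python3 -m crank '[0,0,0,0,0,0.03,0, 0,0,0,0,0,0.045,0, 0,0,0,0,0,0.045,0, 0,0,0,0,0,0.045,0, 0,0,0,0,0,0.045,0, 0,0,0,0,0,0.045,0, 0,0,0,0,0,0.045,0, 0,0,0,0,0,0.045,0, 0,0,0,-0.0112,0.039,0,0, 0,0,0,-0.0112,0.039,0,0, 0,0,0,-0.0112,0.039,0,0, 0,0,0,-0.0112,0.039,0,0, 0,0,0,-0.0112,0.039,0,0, 0,0,0,0,0,0,0, 0,0,0,0,0,0,0]'
python3 - <<'E'
from h import *
import cv2
s=observe();print(s['q'],s['position'])
d=get_image("side");print(proj(d,s['position']))
cv2.imwrite("pics/s2.png",cv2.cvtColor(d["frame"],cv2.COLOR_RGB2BGR))
p=[.5329,.0536,.282]
prev=None
for i,(a,r) in enumerate(zip(np.linspace(1.66,0,31),np.linspace(.19,.2,31))):
    c=np.array(lid(a,0,r,.009))+[0,.011,.014]; w=case2w(p,c)[0]
    if prev is not None: print(round(a,2),w.round(3),(w-prev).round(4))
    else: print(w)
    prev=w
E
```

```text
time_s: 7.5
position: [0.4798, 0.2418, 0.4248]
tool_rot: [[0.959, 0.284, -0.0], [0.284, -0.959, -0.0], [-0.0, 0.0, -1.0]]
ft_force: [0.1, -0.7, -1.2]
grip_width: -0.0002
[ 1.41211584e+01  1.72825759e+01  5.23793716e+01 -1.96432247e-02
  1.10348658e+02 -2.35693343e+00] [0.47975859 0.24177593 0.42479529]
[[106.2022575   95.19485789]]
[0.48924097 0.2042934  0.28244279]
1.6 [0.492 0.194 0.284] [ 0.0029 -0.01    0.0015]
1.55 [0.495 0.184 0.285] [ 0.0029 -0.0101  0.0009]
1.49 [0.498 0.174 0.285] [ 0.0029 -0.0102  0.0003]
1.44 [0.501 0.164 0.285] [ 0.003  -0.0102 -0.0003]
1.38 [0.504 0.154 0.284] [ 0.0029 -0.0102 -0.0009]
1.33 [0.507 0.143 0.283] [ 0.0029 -0.0101 -0.0015]
1.27 [0.51  0.133 0.28 ] [ 0.0029 -0.0101 -0.002 ]
1.22 [0.513 0.123 0.278] [ 0.0029 -0.0099 -0.0026]
1.16 [0.515 0.114 0.275] [ 0.0028 -0.0098 -0.0032]
1.11 [0.518 0.104 0.271] [ 0.0028 -0.0096 -0.0038]
1.05 [0.521 0.095 0.267] [ 0.0027 -0.0094 -0.0043]
1.0 [0.524 0.085 0.262] [ 0.0027 -0.0092 -0.0049]
0.94 [0.526 0.076 0.256] [ 0.0026 -0.009  -0.0054]
0.89 [0.529 0.068 0.25 ] [ 0.0025 -0.0087 -0.0059]
0.83 [0.531 0.059 0.244] [ 0.0024 -0.0084 -0.0064]
0.77 [0.534 0.051 0.237] [ 0.0023 -0.008  -0.0069]
0.72 [0.536 0.044 0.23 ] [ 0.0022 -0.0076 -0.0074]
0.66 [0.538 0.036 0.222] [ 0.0021 -0.0073 -0.0078]
0.61 [0.54  0.03  0.214] [ 0.002  -0.0068 -0.0082]
0.55 [0.542 0.023 0.205] [ 0.0019 -0.0064 -0.0086]
0.5 [0.543 0.017 0.196] [ 0.0017 -0.0059 -0.009 ]
0.44 [0.545 0.012 0.187] [ 0.0016 -0.0055 -0.0093]
0.39 [0.546 0.007 0.177] [ 0.0014 -0.005  -0.0097]
0.33 [0.548 0.002 0.167] [ 0.0013 -0.0044 -0.01  ]
0.28 [ 0.549 -0.001  0.157] [ 0.0011 -0.0039 -0.0102]
0.22 [ 0.55  -0.005  0.146] [ 0.001  -0.0034 -0.0104]
0.17 [ 0.551 -0.008  0.136] [ 0.0008 -0.0028 -0.0106]
0.11 [ 0.551 -0.01   0.125] [ 0.0007 -0.0023 -0.0108]
0.06 [ 0.552 -0.012  0.114] [ 0.0005 -0.0017 -0.0109]
0.0 [ 0.552 -0.013  0.103] [ 0.0003 -0.0011 -0.011 ]
```

View pics/s2.png

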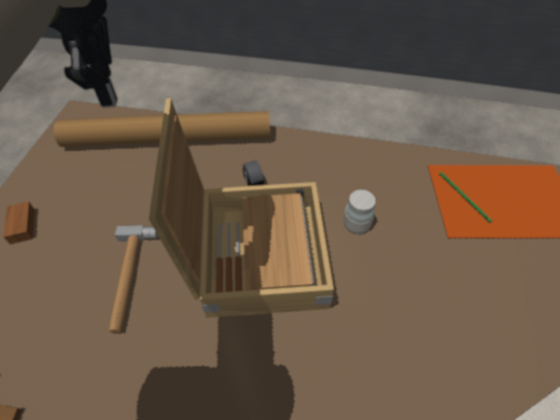

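The flap lies flat across the case (245–315, 195–290) and the lid, jar and hammer haven't moved. The fingers are at (105,95), on the outer side of the lid. Now lowering and pushing the lid.

```bash
python3 -m crank '[0,0,0,0,0,-0.0355,0, 0,0,0,0,0,-0.0355,0, 0,0,0,0,0,-0.0355,0, 0,0,0,0,0,-0.0355,0, 0,0,0,0.0024,-0.0094,0,0, 0,0,0,0.0024,-0.0094,0,0, 0,0,0,0.0024,-0.0094,0,0, 0,0,0,0.0024,-0.0094,0,0, 0,0,0,0.0029,-0.01,0.0015,0, 0,0,0,0.0029,-0.01,0.001,0, 0,0,0,0.0029,-0.0102,0,0, 0,0,0,0.003,-0.0102,0,0]' && python3 -m crank '[0,0,0,0.0029,-0.0102,-0.001,0, 0,0,0,0.0029,-0.0101,-0.0015,0, 0,0,0,0.0029,-0.0101,-0.002,0, 0,0,0,0.0029,-0.0099,-0.0026,0, 0,0,0,0.0028,-0.0098,-0.0032,0, 0,0,0,0.0028,-0.0096,-0.0038,0]'
```

```text
time_s: 8.75
position: [0.5014, 0.1627, 0.2853]
tool_rot: [[0.959, 0.282, -0.0], [0.282, -0.959, 0.001], [-0.0, -0.001, -1.0]]
ft_force: [-0.1, 4.3, -3.0]
grip_width: 0.0
time_s: 9.35
position: [0.5187, 0.1028, 0.2711]
tool_rot: [[0.959, 0.282, -0.0], [0.282, -0.959, -0.0], [-0.0, 0.0, -1.0]]
ft_force: [0.2, 4.0, -0.5]
grip_width: 0.0001
```

```bash
python3 -m crank '[0,0,0,0.0027,-0.0094,-0.0043,0, 0,0,0,0.0027,-0.0092,-0.0049,0, 0,0,0,0.0026,-0.009,-0.0054,0, 0,0,0,0.0025,-0.0087,-0.0059,0, 0,0,0,0.0024,-0.0084,-0.0064,0, 0,0,0,0.0023,-0.008,-0.0069,0, 0,0,0,0.0022,-0.0076,-0.0074,0, 0,0,0,0.0021,-0.0073,-0.0078,0, 0,0,0,0.002,-0.0068,-0.0082,0, 0,0,0,0.0019,-0.0064,-0.0086,0]' && python3 -m crank '[0,0,0,0.0017,-0.0059,-0.009,0, 0,0,0,0.0016,-0.0055,-0.0093,0, 0,0,0,0.0014,-0.005,-0.0097,0, 0,0,0,0.0013,-0.0044,-0.01,0, 0,0,0,0.0011,-0.0039,-0.0102,0, 0,0,0,0.001,-0.0034,-0.0104,0, 0,0,0,0.0008,-0.0028,-0.0106,0]'
```

```text
time_s: 10.35
position: [0.542, 0.0223, 0.2048]
tool_rot: [[0.959, 0.282, -0.0], [0.282, -0.959, -0.0], [-0.0, 0.0, -1.0]]
ft_force: [-0.0, 1.2, 0.1]
grip_width: 0.0
time_s: 11.05
position: [0.5509, -0.0083, 0.1354]
tool_rot: [[0.959, 0.282, 0.0], [0.282, -0.959, -0.0], [-0.0, 0.0, -1.0]]
ft_force: [-0.5, 1.7, 1.0]
grip_width: 0.0001
```

```bash
python3 -m crank '[0,0,0,0.0007,-0.0023,-0.0108,0, 0,0,0,0.0005,-0.0017,-0.0109,0, 0,0,0,0.0003,-0.001,-0.009,0, 0,0,0,0,0,0,0]'; for i in 1 2 3 4; do python3 -m crank '[0,0,0,0,0,-0.001,0, 0,0,0,0,0,0,0]' | grep -E "pos|force"; done
```

```text
time_s: 11.45
position: [0.5518, -0.0131, 0.1042]
tool_rot: [[0.959, 0.282, -0.002], [0.282, -0.959, 0.0], [-0.002, -0.001, -1.0]]
ft_force: [-0.3, 1.0, 0.3]
grip_width: -0.0
position: [0.5525, -0.013, 0.1049]
ft_force: [-0.3, 0.4, -0.8]
position: [0.5524, -0.013, 0.1038]
ft_force: [0.8, 0.4, 0.3]
position: [0.5524, -0.013, 0.1031]
ft_force: [-1.1, 0.6, 3.9]
position: [0.5525, -0.013, 0.103]
ft_force: [-4.0, 0.1, 12.5]
```

```bash
python3 -m crank '[0,0,0,0,0,-0.0015,0, 0,0,0,0,0,0,0]' | grep -E "pos|force"; python3 -m crank '[0,0,0,0,0,0.02,0, 0,0,0,0,0,0.045,0, 0,0,0,0,0,0.045,0, 0,0,0,0,0,0.045,0, 0,0,0,0,0,0.045,0, 0,0,0,-0.011,0.04,0.045,0, 0,0,0,-0.011,0.04,0,0, 0,0,0,-0.011,0.04,0,0, 0,0,0,-0.011,0.04,0,0, 0,0,0,-0.011,0.04,0,0, 0,0,0,-0.011,0.04,0,0, 0,0,0,-0.011,0.04,0,0, 0,0,0,0,0,0,0]'
python3 - <<'E'
from h import *
import cv2
d=get_image("side");p=[.5329,.0536,.282]
im=cv2.cvtColor(d["frame"],cv2.COLOR_RGB2BGR)
print(proj(d,case2w(p,[lid(0,x,r,.009) for x in(.13,-.13) for r in(0,.24)])).round(1))
a=cv2.resize(im[95:325,100:400],None,fx=2.6,fy=2.6,interpolation=cv2.INTER_CUBIC)
cv2.imwrite("pics/s3.png",a)
print((proj(d,case2w(p,[lid(0,x,r,.009) for x in(.13,-.13) for r in(0,.24)]))-[100,95])*2.6)
E
```

```text
position: [0.5525, -0.013, 0.1029]
ft_force: [-9.9, 0.7, 25.3]
time_s: 13.75
position: [0.4756, 0.2634, 0.3367]
tool_rot: [[0.958, 0.287, -0.0], [0.287, -0.958, 0.001], [-0.0, -0.001, -1.0]]
ft_force: [1.1, 0.0, 0.0]
grip_width: 0.0002
[[203.7 186.7]
 [315.9 179.9]
 [198.6 297.2]
 [334.1 288.1]]
[[269.60695655 238.53287652]
 [561.44089175 220.63746128]
 [256.47119868 525.8276246 ]
 [608.61096208 501.99702225]]
```

View pics/s3.png

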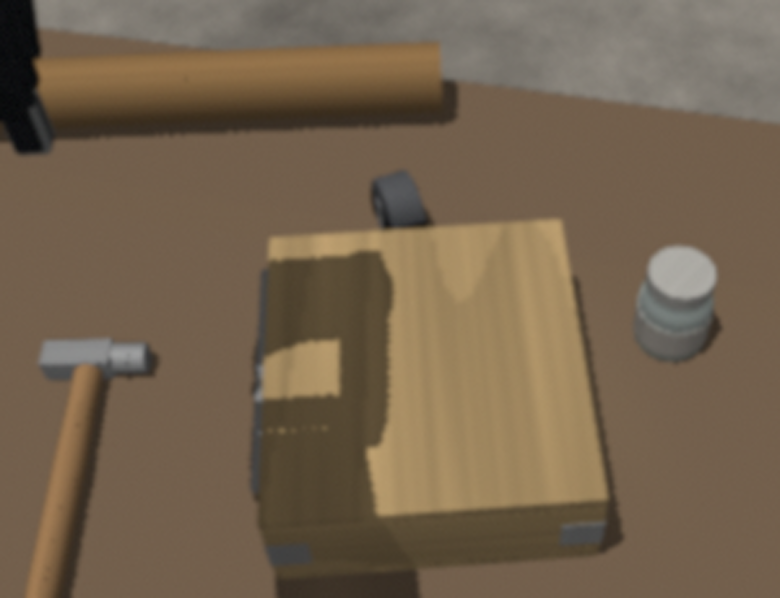

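The lid is shut: its corners at (562,220) and (607,500) match the predicted (561,221) and (609,502). Jar, tape and hammer are where they were, and the robot is clear.

```bash
python3 -c "
from rig import *
print(close_job())"
```

```text
the job is handed in; nothing more can be done
None
```

The tool case is closed and the job handed in at about 14 s of the 67 s allowed. With the fingers shut, I pushed the flap flat first, then swung the lid over and shut it, without gripping either.

- **Flap:** it stopped hard at 29 N with the fingertips 69 mm above the bench, the height given for flat. A picture taken before I touched the lid shows it lying flat.
- **Lid:** it stopped hard at 25 N with the fingertips 89 mm above the bench, the height given for shut. In the last picture the two free-edge corners sit within 1 pixel of where a shut lid should be.
- **Bystanders:** the jar, tape measure and hammer look unmoved by eye against the first picture; I did not measure them again.
- **Robot:** it was clear of everything when I handed in.

The first fit of the case's position was off by up to 3 pixels at one corner. No check failed or disagreed.

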